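Find the loose terminal bolt and hold its cap open

ROBOT

A 6-joint arm with a two-finger parallel gripper is mounted at the origin on the work surface. World frame = base frame: x ahead of the robot, y to its left, z up, the work surface at z = 0. Lengths are in m, angles in rad, forces in N, time in s.
With the tool pointing down it reaches from about 0.3 to 0.875 m from the base axis. Payload 6.4 kg.
Tool frame: the origin (TCP) lies midway between the tips of the shut fingers; the grasp point (between the pads) lies ctrl.tcp_to_grasp behind it (ctrl.tcp_to_grasp is the distance from the TCP to the grasp point, in m); z points along the fingers, y is the direction in which the jaws open and shut (so a half turn about z gives the same grasp; the last joint's range is limited). The gripper opens to 85 mm and grips with 20 to 120 N. Pads are 22 mm wide; open, the fingers measure 114 mm over their backs; the gripper's body (76 mm by 85 mm) begins 54 mm behind the grasp point. The pads swing forward as they close: fully open they stand 13 mm farther back than shut.
Start: joints at [-1.366, 0.181, 1.607, -0, 1.354, -0.206], TCP at [0.23, -0.527, 0.231] pointing down, gripper open.
Joint ranges: [-2.99, 2.99], [-0.89, 2.07], [0.3, 2.58], [-1.14, 4.28], [0, 2.63], [-3.12, 3.12]. Speed limits (rad/s): [2.57, 2.57, 3.01, 3.14, 3.14, 3.14].

INTERFACE

Orientations are given as a unit quaternion [w, x, y, z].
In Python, from workcell import ctrl gives the robot as it stands. The module is installed in compiled form; this text tells all that it offers.
- The arm moves only by the shell command python3 -m jog 'ROWS' [FORCE]. ROWS is JSON, a list of rows, each an object of numbers: "tx", "ty", "tz": the shift along the tool's x, y, z scaled (see below); "rx", "ry", "rz": the turn, a rotation vector about the tool's x, y, z scaled (see below); "grip": the closure, from 0 (fully open) to 1 (shut). In form: [{"tx": .., "ty": .., "tz": .., "rx": .., "ry": .., "rz": .., "grip": ..}, ...]. A call has 1 to 20 rows; each row shifts and turns the commanded pose from where the row before left it, along the tool's axes as they then stand; what a row does not reach is not made up. The controller multiplies each number of a shift by 40 cm and each number of a turn by 0.1 rad. A row lasts 1/10 s, in which the tool goes at most 50 mm and 8.59 degrees, less where a joint would pass 70% of its speed; a pose out of reach is approached as far as the arm can. A call with a number of a shift or a turn outside -1 to 1 is refused whole. A call with a gripper value outside its range is refused whole. The fingers move at their own pace and stop on an object; FORCE is the grip in N (left out, the last holds). Time passes only in rows, so rows that do not move let the fingers close. It gives the time, the measured TCP pose, the force and the opening at its end, in the units of the state.
- ctrl.read_state(): the state, without advancing time (a new reading comes with each control period).
- ctrl.read_camera(name): name is "side" or "top" or "wrist"; returns (picture, depth): 400x640x3 uint8, red, green, blue; 400x640 float32, m along the optical axis (not along the pixel's ray), 0 where there is no reading.
- ctrl.camera_model(name): a dict with "vertical_fov" (degrees; the focal length in pixels is half the picture's height over the tangent of half this angle, whatever the lens; pixels are square), "cx", "cy" (the principal point, pixels), "extrinsics" (4x4, takes a point from world to camera coordinates). Camera axes: x right, y down, z forward; pixel columns grow to the right and rows downward; lengths in m; the calibration is good to about 2 mm. A picture is of the moment at which its call begins: read the wrist's pose just before it. camera_model takes no time and is no camera call; for the wrist camera it gives the pose at the moment of the call.
- ctrl.finish_job(): hands the job in, once; it reports no verdict.
The state is a dict: "clock": time; "qpos": joint angles; "dq": joint speeds; "tau": joint torques, N m; "position": TCP position; "orientation": TCP orientation; "wrist_force": force on the tool from outside, world axes, zero at the start; "torque": the same for the moment, N m; "opening": finger opening in m.
Only numpy, scipy, OpenCV 4.12 (cv2) and the standard library are available. Lean on these libraries where they do the work, as an engineer would, in place of code of your own. Each camera call takes 0.05 s, during which the arm holds its last target. There are 200 camera calls.

TASK

One of the three clamping bolts on top of the power unit has come loose. With the fingertips, give each bolt a firm downward tap, going from the robot's left to its right: the loose one sinks and stays down. Then pinch the tab of the cap that belongs to the loose bolt, swing that cap up to about 45 degrees or more and finish while still holding it open so that its contact can be inspected; keep the other two caps shut and leave the jar, meter, screwdriver and spool where they are.

Things in the scene. Friction and masses are not known exactly. Their poses are not given: they have to be found in the camera images.
- unit: the power unit under repair: low grey steel chassis, 200 (x) x 380 (y) x 70 mm high, fixed to the bench, turned by up to 0.35 rad. Origin at the centre of its underside on the bench; x points away from the robot, y to the robot's left, z up. On its top three terminals stand side by side, 80 mm apart along y; each has a grey plastic hinged cap (nearer the robot) and, in line with it 48 mm farther along unit x from the cap's tab, its own steel clamping bolt.
- bolt_left_top (a point): centre of the top face of the steel clamping bolt at the robot's left (unit y = +90 mm): a round head 19 mm across standing upright; its top is 91 mm above the bench when not sunk, 21 mm above the chassis top. The point moves with the bolt.
- bolt_left (a joint): how far the left bolt has sunk, m: 0 at the start. A tight bolt gives 1 mm at most. The one loose bolt (any of the three, nothing shows which) sinks 7 mm under a push of more than about 2 N and stays down; a firm tap of 5 N is right.
- cap_left_tab (a point): middle of the top face of the grip tab of the left bolt's cap. The cap is a grey plastic flap 56 (x) x 50 (y) x 4 mm, lying shut; the tab stands upright on it near its far edge: 18 mm long (x), 12 mm thick (y), 32 mm high above the flap (its top 119 mm above the bench when shut). Pinch it along unit y from above; 50 mm and more are free on either side.
- cap_left (a joint): opening angle of the left cap, rad: 0 shut, up to 1.4. The hinge line runs along unit y at the cap's edge nearest the robot, 45 mm (unit x) nearer the robot than the tab and 36 mm below the tab's top when shut; the cap's far edge swings up and back towards the robot. A light spring (0.08 N m shut, 0.16 N m at 0.8 rad) shuts it as soon as it is let go.
- bolt_middle_top (a point): centre of the top face of the steel clamping bolt in the middle (unit y = +10 mm): a round head 19 mm across standing upright; its top is 91 mm above the bench when not sunk, 21 mm above the chassis top. The point moves with the bolt.
- bolt_middle (a joint): how far the middle bolt has sunk, m: 0 at the start. A tight bolt gives 1 mm at most. The one loose bolt (any of the three, nothing shows which) sinks 7 mm under a push of more than about 2 N and stays down; a firm tap of 5 N is right.
- cap_middle_tab (a point): middle of the top face of the grip tab of the middle bolt's cap. The cap is a grey plastic flap 56 (x) x 50 (y) x 4 mm, lying shut; the tab stands upright on it near its far edge: 18 mm long (x), 12 mm thick (y), 32 mm high above the flap (its top 119 mm above the bench when shut). Pinch it along unit y from above; 50 mm and more are free on either side.
- cap_middle (a joint): opening angle of the middle cap, rad: 0 shut, up to 1.4. The hinge line runs along unit y at the cap's edge nearest the robot, 45 mm (unit x) nearer the robot than the tab and 36 mm below the tab's top when shut; the cap's far edge swings up and back towards the robot. A light spring (0.08 N m shut, 0.16 N m at 0.8 rad) shuts it as soon as it is let go.
- bolt_right_top (a point): centre of the top face of the steel clamping bolt at the robot's right (unit y = -70 mm): a round head 19 mm across standing upright; its top is 91 mm above the bench when not sunk, 21 mm above the chassis top. The point moves with the bolt.
- bolt_right (a joint): how far the right bolt has sunk, m: 0 at the start. A tight bolt gives 1 mm at most. The one loose bolt (any of the three, nothing shows which) sinks 7 mm under a push of more than about 2 N and stays down; a firm tap of 5 N is right.
- cap_right_tab (a point): middle of the top face of the grip tab of the right bolt's cap. The cap is a grey plastic flap 56 (x) x 50 (y) x 4 mm, lying shut; the tab stands upright on it near its far edge: 18 mm long (x), 12 mm thick (y), 32 mm high above the flap (its top 119 mm above the bench when shut). Pinch it along unit y from above; 50 mm and more are free on either side.
- cap_right (a joint): opening angle of the right cap, rad: 0 shut, up to 1.4. The hinge line runs along unit y at the cap's edge nearest the robot, 45 mm (unit x) nearer the robot than the tab and 36 mm below the tab's top when shut; the cap's far edge swings up and back towards the robot. A light spring (0.08 N m shut, 0.16 N m at 0.8 rad) shuts it as soon as it is let go.
- jar: bystander: lidded glass jar, 44 mm across, 55 mm high, standing on the chassis top beyond the right-hand terminal. Origin at the centre of its underside.
- meter: bystander: black hand multimeter 150 x 75 x 40 mm lying on the bench to the left of the unit. Origin under its centre.
- driver: bystander: screwdriver lying on the bench beyond the unit. Origin at its underside.
- spool: bystander: metal solder spool 60 mm across, 42 mm high, standing on the bench to the right of the unit. Origin at the centre of its underside.

How it is judged:
On the way, in this order (a step that is already met when the one before it is completed fails the run):
1. the left bolt is tapped by the fingers (over 2 N) (contact force between the fingers and bolt_left above 2 N), for 0.02 s.
2. the middle bolt is tapped by the fingers (over 2 N) (contact force between the fingers and bolt_middle above 2 N), for 0.02 s.
3. the right bolt is tapped by the fingers (over 2 N) (contact force between the fingers and bolt_right above 2 N), for 0.02 s.
At the end, for the whole second after the job is handed in: The cap of the bolt that sank (by over 4 mm) is open by more than 0.5 rad (29 degrees), steady, with the fingers bearing on it with over 0.5 N; the other two caps are shut (under 0.1 rad) (((value of joint bolt_left above 0.004 m and value of joint cap_left above 0.5 rad and contact force between the fingers and cap_left above 0.5 N and velocity of joint cap_left between -0.3 and 0.3 rad/s and value of joint each of cap_middle, cap_right below 0.1 rad) or (value of joint bolt_middle above 0.004 m and value of joint cap_middle above 0.5 rad and contact force between the fingers and cap_middle above 0.5 N and velocity of joint cap_middle between -0.3 and 0.3 rad/s and value of joint each of cap_left, cap_right below 0.1 rad) or (value of joint bolt_right above 0.004 m and value of joint cap_right above 0.5 rad and contact force between the fingers and cap_right above 0.5 N and velocity of joint cap_right between -0.3 and 0.3 rad/s and value of joint each of cap_left, cap_middle below 0.1 rad))); the arm keeps its last pose, push and grip.
It fails at once if the cap of a bolt that has not been found loose is lifted (over 0.3 rad) ((value of joint cap_left above 0.3 rad and value of joint bolt_left below 0.003 m) or (value of joint cap_middle above 0.3 rad and value of joint bolt_middle below 0.003 m) or (value of joint cap_right above 0.3 rad and value of joint bolt_right below 0.003 m)).
It fails at once if the jar is disturbed (moved over 30 mm) (distance of jar from where it was at the start of the episode above 0.03 m).
It fails at once if the meter is disturbed (moved over 30 mm) (distance of meter from where it was at the start of the episode above 0.03 m).
It fails at once if the driver is disturbed (moved over 30 mm) (distance of driver from where it was at the start of the episode above 0.03 m).
It fails at once if the spool is disturbed (moved over 30 mm) (distance of spool from where it was at the start of the episode above 0.03 m).
It also fails if it takes over 48 s, if anything falls off the work surface, if the arm or the gripper's body presses on something with over 40 N, if the wrist force passes 120 N, or if a joint passes its speed limit or range.

## Working session

There is one attempt and no reset: what is moved stays moved. The work goes in short steps, Python scripts to look and compute and a shell command to move; the robot and the scene stay as the last step left them, time stands still between calls to the robot, and variables do not carry over. Pictures are saved under pics/ and viewed, about 8 in all and at most 12, crops included, and the job is handed in when it is done.

```bash
mkdir -p pics; python3 - <<'E'
from workcell import ctrl
import cv2,numpy as np
s=ctrl.read_state();print(s, ctrl.tcp_to_grasp)
for n in ("top","side"):
    m=ctrl.camera_model(n);print(n,m)
    p,d=ctrl.read_camera(n);cv2.imwrite(f"pics/{n}0.png",p[:,:,::-1]);np.savez(f"{n}0.npz",p=p,d=d,E=m["extrinsics"],f=200/np.tan(np.radians(m["vertical_fov"]/2)),c=[m["cx"],m["cy"]])
E
```

```text
{'clock': 0.0, 'qpos': array([-1.36628643e+00,  1.81499122e-01,  1.60798705e+00, -1.23347529e-05,
        1.35379865e+00, -2.06303384e-01]), 'dq': array([ 3.43076653e-05,  2.01432062e-03,  1.33733521e-04, -1.72216723e-03,
       -2.57106539e-03, -5.56353694e-04]), 'tau': array([ 8.10202237e-04, -4.44867110e+01, -3.51334405e+01, -3.73658859e-04,
        8.96408572e-03,  9.52143921e-06]), 'position': array([ 0.22952799, -0.52661403,  0.23041785]), 'orientation': array([-8.46089592e-04,  9.78977503e-01,  2.03966499e-01, -5.26289104e-06]), 'wrist_force': array([-0.06243969,  0.81519486, -0.5776365 ]), 'torque': array([ 0.02795265, -0.00763968, -0.06125661]), 'opening': 0.08545482168734204} 0.0187
top {'vertical_fov': 55.19804963969253, 'cx': 324.1363489516085, 'cy': 200.5554139498795, 'extrinsics': array([[ 2.50532623e-02, -9.99685958e-01,  5.64441000e-04,
        -2.08454329e-02],
       [-9.73961149e-01, -2.45358250e-02, -2.25383391e-01,
         6.06070986e-01],
       [ 2.25326460e-01,  5.09684560e-03, -9.74269987e-01,
         7.28305303e-01],
       [ 0.00000000e+00,  0.00000000e+00,  0.00000000e+00,
         1.00000000e+00]])}
side {'vertical_fov': 47.10920557155956, 'cx': 324.3804251863995, 'cy': 192.9391033202903, 'extrinsics': array([[-0.73063697, -0.68272746,  0.00726875,  0.46435901],
       [-0.44914077,  0.47258588, -0.75824478,  0.33955929],
       [ 0.51423942, -0.55726636, -0.65192946,  0.85238428],
       [ 0.        ,  0.        ,  0.        ,  1.        ]])}
```

View pics/top0.png

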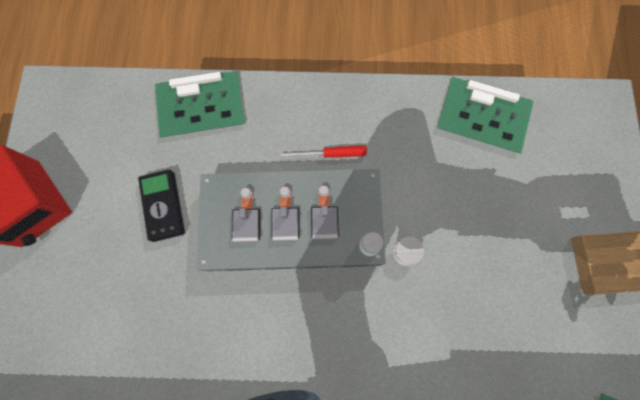

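View pics/side0.png

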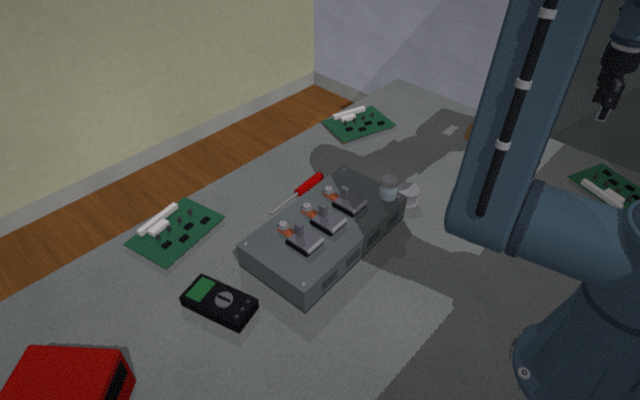

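The top view shows the unit, with bolt heads at about (247,190), (286,190) and (324,189). The caps are below them, the jar is at (371,243), and the spool is at (408,250). Next I measure these points using depth.

```bash
python3 - <<'E'
import numpy as np,cv2
z=np.load("top0.npz");E,f,c,d,p=z["E"],z["f"],z["c"],z["d"],z["p"]
R,t=E[:3,:3],E[:3,3]
v,u=np.mgrid[:400,:640]
P=np.stack([(u-c[0])/f*d,(v-c[1])/f*d,d],-1)
W=(P-t)@R
def ray(u,v,h):
    r=R.T@np.array([(u-c[0])/f,(v-c[1])/f,1]);o=-R.T@t
    return o+r*(h-o[2])/r[2]
# chassis corner
m=((W[...,2]>.06)&(W[...,2]<.08)&(d>0)).astype(np.uint8); m[:150]=0;m[290:]=0;m[:,:190]=0;m[:,395:]=0
k=cv2.findContours(m,0,2)[0];k=max(k,key=cv2.contourArea);r=cv2.minAreaRect(k);b=cv2.boxPoints(r)
B=np.array([ray(*q,.07) for q in b]);print("chassis",b,B[:,:2],B.mean(0),np.linalg.norm(np.diff(B,axis=0),axis=1))
m2=((W[...,2]>.082)&(d>0)).astype(np.uint8)*m.max(); m2[:175]=0;m2[265:]=0;m2[:,:205]=0;m2[:,390:]=0
n,l,st,ce=cv2.connectedComponentsWithStats(m2)
for i in range(1,n):
    if st[i,4]>5: print(st[i],ce[i],np.median(W[l==i],0),W[l==i][:,2].max())
sat=p.max(2).astype(int)-p.min(2)
for (a,bb) in ((247,190),(286,190),(324,189)):
    q=np.zeros((400,640),bool);q[bb-9:bb+9,a-12:a+12]=1
    mm=(q&(p.min(2)>150)&(sat<30)).astype(np.uint8);n,l,st,ce=cv2.connectedComponentsWithStats(mm)
    i=1+np.argmax(st[1:,4]);print("bolt",st[i],ce[i],ray(*ce[i],.091),np.median(W[l==i],0))
cv2.imwrite("pics/zoom.png",cv2.resize(p[160:280,190:400,::-1],None,fx=3.8,fy=3.8,interpolation=2))
E
```

```text
chassis [[194.11465 173.7844 ]
 [382.36603 168.0798 ]
 [385.26602 263.77982]
 [197.01465 269.4844 ]] [[ 0.65741887  0.27090291]
 [ 0.68011909 -0.12750246]
 [ 0.47917681 -0.13146055]
 [ 0.45845755  0.24483267]] [0.56879308 0.06419314 0.07      ] [0.39905155 0.20098126 0.37686321]
[280 187  10  10  72] [284.77777778 191.02777778] [0.61994099 0.07483345 0.08952915] 0.09250685197996926
[320 186   9  10  73] [323.79452055 190.1369863 ] [ 0.62356928 -0.00484515  0.08990383] 0.09270773557800348
[241 188  11  10  75] [245.81333333 192.26666667] [0.61525579 0.1543111  0.08961178] 0.09271464806281815
[272 207  28  34 809] [284.96538937 223.592089  ] [0.55268713 0.07110114 0.08588413] 0.12029346280246103
[311 206  28  33 800] [324.80625 222.515  ] [ 0.55675398 -0.00832411  0.08593759] 0.12031100528658323
[232 208  27  34 802] [244.94887781 224.96758105] [0.54814136 0.15047725 0.08611772] 0.11982270292607153
[360 232  24  24 434] [371.23963134 243.54147465] [ 0.51339149 -0.09772331  0.12323553] 0.1268577156180522
bolt [240 188  11  10  78] [245.07692308 192.35897436] [0.61442921 0.15560352 0.091     ] [0.61525357 0.15597912 0.08942111]
bolt [279 187  10  10  78] [284.02564103 191.28205128] [0.6186882  0.07644888 0.091     ] [0.61971015 0.07659961 0.08926602]
bolt [318 186  10  10  74] [323.01351351 190.22972973] [ 0.6229035  -0.00290003  0.091     ] [ 0.6235633  -0.0028794   0.08973368]
```

View pics/zoom.png

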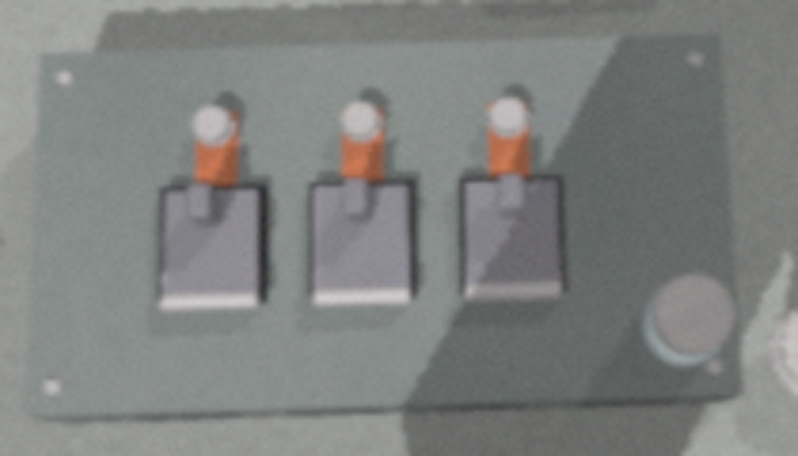

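```bash
python3 -m jog '[{"rz":0.9,"grip":1},{"rz":0.9,"grip":1},{"rz":0.9,"grip":1},{"rz":0.87,"grip":1},{"grip":1}]' 40; python3 -m jog '[{"tx":0.058,"ty":-0.092,"tz":0.007,"grip":1},{"tx":0.058,"ty":-0.092,"tz":0.007,"grip":1},{"tx":0.058,"ty":-0.092,"tz":0.007,"grip":1},{"tx":0.058,"ty":-0.092,"tz":0.007,"grip":1},{"tx":0.058,"ty":-0.092,"tz":0.007,"grip":1},{"tx":0.058,"ty":-0.092,"tz":0.007,"grip":1},{"tx":0.058,"ty":-0.092,"tz":0.007,"grip":1},{"tx":0.058,"ty":-0.092,"tz":0.007,"grip":1},{"tx":0.058,"ty":-0.092,"tz":0.007,"grip":1},{"tx":0.058,"ty":-0.092,"tz":0.007,"grip":1},{"tx":0.058,"ty":-0.092,"tz":0.007,"grip":1},{"tx":0.058,"ty":-0.092,"tz":0.007,"grip":1},{"tx":0.058,"ty":-0.092,"tz":0.007,"grip":1},{"tx":0.058,"ty":-0.092,"tz":0.007,"grip":1},{"tx":0.058,"ty":-0.092,"tz":0.007,"grip":1},{"tx":0.058,"ty":-0.092,"tz":0.007,"grip":1},{"tx":0.058,"ty":-0.092,"tz":0.007,"grip":1},{"grip":1},{"grip":1}]'
cat > look.py <<'E'
import sys,cv2,numpy as np
from workcell import ctrl
n=sys.argv[1]
s=ctrl.read_state();m=ctrl.camera_model("wrist");p,d=ctrl.read_camera("wrist")
print(s["position"],s["orientation"],s["wrist_force"],s["clock"])
cv2.imwrite(f"pics/{n}.png",p[:,:,::-1])
np.savez(n+".npz",p=p,d=d,E=m["extrinsics"],f=200/np.tan(np.radians(m["vertical_fov"]/2)),c=[m["cx"],m["cy"]])
E
python3 look.py w1
```

```text
[ 0.22952424 -0.52665754  0.23045045] [-8.11565605e-04  9.78983428e-01  2.03938197e-01 -1.57469252e-06] [ 0.26740015  0.37794026 -0.14196257] 0.1invalid input
invalid input
```

View pics/w1.png

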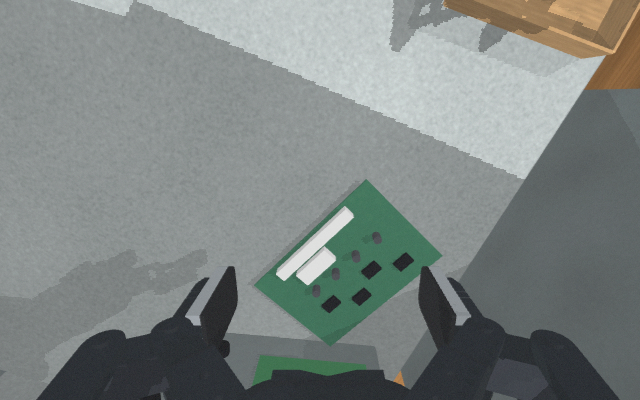

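The moves were refused, so the wrist view only shows the start pose. I'll try again with every key given in each row.

```bash
python3 -m jog '[{"tx":0,"ty":0,"tz":0,"rx":0,"ry":0,"rz":0.9,"grip":1},{"tx":0,"ty":0,"tz":0,"rx":0,"ry":0,"rz":0.9,"grip":1},{"tx":0,"ty":0,"tz":0,"rx":0,"ry":0,"rz":0.9,"grip":1},{"tx":0,"ty":0,"tz":0,"rx":0,"ry":0,"rz":0.87,"grip":1},{"tx":0,"ty":0,"tz":0,"rx":0,"ry":0,"rz":0,"grip":1}]' 40
```

```text
clock: 0.65
position: [0.2296, -0.5269, 0.2309]
orientation: [-0.0, 1.0, 0.027, -0.0]
wrist_force: [0.5, 0.3, -0.4]
opening: 0.0121
```

```bash
python3 -m jog '[{"tx":0.058,"ty":-0.092,"tz":0.007,"rx":0,"ry":0,"rz":0,"grip":1},{"tx":0.058,"ty":-0.092,"tz":0.007,"rx":0,"ry":0,"rz":0,"grip":1},{"tx":0.058,"ty":-0.092,"tz":0.007,"rx":0,"ry":0,"rz":0,"grip":1},{"tx":0.058,"ty":-0.092,"tz":0.007,"rx":0,"ry":0,"rz":0,"grip":1},{"tx":0.058,"ty":-0.092,"tz":0.007,"rx":0,"ry":0,"rz":0,"grip":1},{"tx":0.058,"ty":-0.092,"tz":0.007,"rx":0,"ry":0,"rz":0,"grip":1},{"tx":0.058,"ty":-0.092,"tz":0.007,"rx":0,"ry":0,"rz":0,"grip":1},{"tx":0.058,"ty":-0.092,"tz":0.007,"rx":0,"ry":0,"rz":0,"grip":1},{"tx":0.058,"ty":-0.092,"tz":0.007,"rx":0,"ry":0,"rz":0,"grip":1},{"tx":0.058,"ty":-0.092,"tz":0.007,"rx":0,"ry":0,"rz":0,"grip":1},{"tx":0.058,"ty":-0.092,"tz":0.007,"rx":0,"ry":0,"rz":0,"grip":1},{"tx":0.058,"ty":-0.092,"tz":0.007,"rx":0,"ry":0,"rz":0,"grip":1},{"tx":0.058,"ty":-0.092,"tz":0.007,"rx":0,"ry":0,"rz":0,"grip":1},{"tx":0.058,"ty":-0.092,"tz":0.007,"rx":0,"ry":0,"rz":0,"grip":1},{"tx":0.058,"ty":-0.092,"tz":0.007,"rx":0,"ry":0,"rz":0,"grip":1},{"tx":0.058,"ty":-0.092,"tz":0.007,"rx":0,"ry":0,"rz":0,"grip":1},{"tx":0.058,"ty":-0.092,"tz":0.007,"rx":0,"ry":0,"rz":0,"grip":1},{"tx":0.058,"ty":-0.092,"tz":0.007,"rx":0,"ry":0,"rz":0,"grip":1},{"tx":0,"ty":0,"tz":0,"rx":0,"ry":0,"rz":0,"grip":1},{"tx":0,"ty":0,"tz":0,"rx":0,"ry":0,"rz":0,"grip":1}]'
python3 look.py w2
```

```text
clock: 2.65
position: [0.6107, 0.1576, 0.18]
orientation: [0.0, 1.0, 0.029, -0.001]
wrist_force: [-0.8, -0.6, -0.3]
opening: 0.0001
[0.6106531  0.15761825 0.1799949 ] [ 1.76701952e-04  9.99582843e-01  2.88709075e-02 -7.61192855e-04] [-0.81797272 -0.62028928 -0.31512374] 2.65
```

View pics/w2.png

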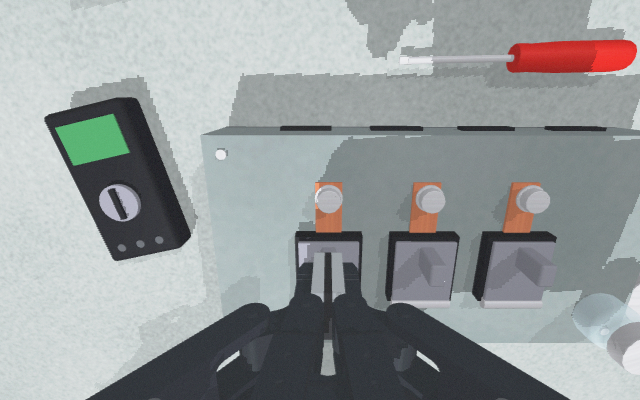

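The wrist view shows bolt tops at about (329,199), (430,199) and (534,200), with the middle and right tabs visible. I'll refine the positions from this view.

```bash
cat > meas.py <<'E'
import sys,cv2,numpy as np
z=np.load(sys.argv[1]+".npz");E,f,c,d,p=z["E"],z["f"],z["c"],z["d"],z["p"]
R,t=E[:3,:3],E[:3,3]
v,u=np.mgrid[:400,:640]
W=(np.stack([(u-c[0])/f*d,(v-c[1])/f*d,d],-1)-t)@R
def ray(u,v,h):
    r=R.T@np.array([(u-c[0])/f,(v-c[1])/f,1]);o=-R.T@t
    return o+r*(h-o[2])/r[2]
def show(name,lo,hi,h,amin,amax,vmax):
    m=((W[...,2]>lo)&(W[...,2]<hi)&(d>0)).astype(np.uint8);m[vmax:]=0
    n,l,st,ce=cv2.connectedComponentsWithStats(m)
    for i in range(1,n):
        if amin<st[i,4]<amax:
            w=W[l==i];print(name,st[i],ce[i].round(1),"ray",ray(*ce[i],h).round(4),"depth",w.mean(0).round(4),np.ptp(w,axis=0).round(3))
if __name__=="__main__":
    show("bolt",.080,.096,.091,200,2000,225)
    show("tabtop",.115,.124,.119,60,1500,330)
E
python3 meas.py w2
```

```text
bolt [315 185  28  29 612] [328.3 198.5] ray [0.6185 0.1592 0.091 ] depth [0.6178 0.1592 0.0886] [0.021 0.021 0.012]
bolt [415 185  30  29 654] [430.1 198.8] ray [0.6227 0.0819 0.091 ] depth [0.6219 0.081  0.0883] [0.022 0.021 0.012]
bolt [516 185  34  29 752] [532.4 199.3] ray [0.6269 0.0042 0.091 ] depth [0.626  0.0022 0.088 ] [0.022 0.021 0.013]
tabtop [428 263  19  24 380] [436.7 274.8] ray [0.5739 0.0776 0.119 ] depth [0.5734 0.0773 0.1183] [0.018 0.012 0.006]
tabtop [534 263  23  24 414] [545.4 274.8] ray [ 0.5785 -0.0012  0.119 ] depth [ 0.578  -0.0019  0.1181] [0.019 0.013 0.006]
```

```bash
python3 -m jog '[{"tx":0.0175,"ty":0,"tz":0.05,"rx":0,"ry":0,"rz":0,"grip":1},{"tx":0,"ty":0,"tz":0.06,"rx":0,"ry":0,"rz":0,"grip":1},{"tx":0,"ty":0,"tz":0.06,"rx":0,"ry":0,"rz":0,"grip":1},{"tx":0,"ty":0,"tz":0.03,"rx":0,"ry":0,"rz":0,"grip":1},{"tx":0,"ty":0,"tz":0,"rx":0,"ry":0,"rz":0,"grip":1},{"tx":0,"ty":0,"tz":0,"rx":0,"ry":0,"rz":0,"grip":1}]'; for i in 1 2 ; do :; done
python3 -m jog '[{"tx":0,"ty":0,"tz":0.01,"rx":0,"ry":0,"rz":0,"grip":1},{"tx":0,"ty":0,"tz":0,"rx":0,"ry":0,"rz":0,"grip":1}]'
python3 -m jog '[{"tx":0,"ty":0,"tz":0.005,"rx":0,"ry":0,"rz":0,"grip":1},{"tx":0,"ty":0,"tz":0,"rx":0,"ry":0,"rz":0,"grip":1}]'
```

```text
clock: 3.3
position: [0.6184, 0.1565, 0.1018]
orientation: [0.0, 1.0, 0.027, 0.0]
wrist_force: [-0.1, -0.2, -0.0]
opening: -0.0002
clock: 3.5
position: [0.6185, 0.157, 0.0977]
orientation: [-0.0, 1.0, 0.027, 0.001]
wrist_force: [-0.2, -0.6, 0.6]
opening: -0.0001
clock: 3.7
position: [0.618, 0.1572, 0.095]
orientation: [0.0, 1.0, 0.027, 0.0]
wrist_force: [-0.3, 0.6, -0.5]
opening: -0.0
```

```bash
python3 -m jog '[{"tx":0,"ty":0,"tz":0.005,"rx":0,"ry":0,"rz":0,"grip":1},{"tx":0,"ty":0,"tz":0,"rx":0,"ry":0,"rz":0,"grip":1}]'
python3 -m jog '[{"tx":0,"ty":0,"tz":0.005,"rx":0,"ry":0,"rz":0,"grip":1},{"tx":0,"ty":0,"tz":0,"rx":0,"ry":0,"rz":0,"grip":1}]'
```

```text
clock: 3.9
position: [0.6178, 0.1572, 0.0926]
orientation: [-0.0, 1.0, 0.027, -0.0]
wrist_force: [0.3, -1.0, 0.0]
opening: -0.0001
clock: 4.1
position: [0.6181, 0.1572, 0.0908]
orientation: [-0.0, 1.0, 0.027, 0.0]
wrist_force: [0.6, -0.3, -0.6]
opening: 0.0001
```

```bash
python3 -m jog '[{"tx":0,"ty":0,"tz":0.004,"rx":0,"ry":0,"rz":0,"grip":1},{"tx":0,"ty":0,"tz":0,"rx":0,"ry":0,"rz":0,"grip":1}]'
python3 -m jog '[{"tx":0,"ty":0,"tz":0.003,"rx":0,"ry":0,"rz":0,"grip":1},{"tx":0,"ty":0,"tz":0,"rx":0,"ry":0,"rz":0,"grip":1}]'
```

```text
clock: 4.3
position: [0.6181, 0.1571, 0.0907]
orientation: [0.0, 1.0, 0.027, 0.0]
wrist_force: [-4.0, -1.0, 9.0]
opening: -0.0001
clock: 4.5
position: [0.6182, 0.1572, 0.0905]
orientation: [0.0, 1.0, 0.027, 0.0]
wrist_force: [-7.8, -0.8, 14.9]
opening: -0.0002
```

The left bolt is tight: it took 15 N and the tip stayed at 0.0905 m. Next is the middle bolt.

```bash
python3 -m jog '[{"tx":0,"ty":0,"tz":-0.06,"rx":0,"ry":0,"rz":0,"grip":1},{"tx":0,"ty":0,"tz":-0.065,"rx":0,"ry":0,"rz":0,"grip":1},{"tx":0,"ty":0.1,"tz":0,"rx":0,"ry":0,"rz":0,"grip":1},{"tx":0,"ty":0.098,"tz":0,"rx":0,"ry":0,"rz":0,"grip":1},{"tx":0,"ty":0,"tz":0.055,"rx":0,"ry":0,"rz":0,"grip":1},{"tx":0,"ty":0,"tz":0.05,"rx":0,"ry":0,"rz":0,"grip":1},{"tx":0,"ty":0,"tz":0,"rx":0,"ry":0,"rz":0,"grip":1},{"tx":0,"ty":0,"tz":0,"rx":0,"ry":0,"rz":0,"grip":1}]'
python3 -m jog '[{"tx":0,"ty":0,"tz":0.008,"rx":0,"ry":0,"rz":0,"grip":1},{"tx":0,"ty":0,"tz":0,"rx":0,"ry":0,"rz":0,"grip":1}]'
python3 -m jog '[{"tx":0,"ty":0,"tz":0.005,"rx":0,"ry":0,"rz":0,"grip":1},{"tx":0,"ty":0,"tz":0,"rx":0,"ry":0,"rz":0,"grip":1}]'
```

```text
clock: 5.3
position: [0.622, 0.0781, 0.0959]
orientation: [-0.0, 1.0, 0.027, -0.001]
wrist_force: [0.2, 0.4, 0.6]
opening: 0.0002
clock: 5.5
position: [0.6228, 0.0783, 0.0937]
orientation: [0.0, 1.0, 0.027, 0.001]
wrist_force: [-0.3, -0.1, 0.2]
opening: 0.0002
clock: 5.7
position: [0.6224, 0.0782, 0.0911]
orientation: [0.0, 1.0, 0.027, 0.0]
wrist_force: [1.7, 0.5, 1.2]
opening: 0.0001
```

```bash
python3 -m jog '[{"tx":0,"ty":0,"tz":0.005,"rx":0,"ry":0,"rz":0,"grip":1},{"tx":0,"ty":0,"tz":0,"rx":0,"ry":0,"rz":0,"grip":1}]'
python3 -m jog '[{"tx":0,"ty":0,"tz":0.003,"rx":0,"ry":0,"rz":0,"grip":1},{"tx":0,"ty":0,"tz":0,"rx":0,"ry":0,"rz":0,"grip":1}]'
```

```text
clock: 5.9
position: [0.6225, 0.0781, 0.089]
orientation: [-0.0, 1.0, 0.027, 0.0]
wrist_force: [0.4, 0.6, 0.9]
opening: -0.0001
clock: 6.1
position: [0.6224, 0.0781, 0.0877]
orientation: [-0.0, 1.0, 0.027, 0.0]
wrist_force: [0.7, -0.1, 1.1]
opening: 0.0002
```

```bash
python3 -m jog '[{"tx":0,"ty":0,"tz":0.008,"rx":0,"ry":0,"rz":0,"grip":1},{"tx":0,"ty":0,"tz":0,"rx":0,"ry":0,"rz":0,"grip":1}]'
python3 -m jog '[{"tx":0,"ty":0,"tz":0.006,"rx":0,"ry":0,"rz":0,"grip":1},{"tx":0,"ty":0,"tz":0,"rx":0,"ry":0,"rz":0,"grip":1}]'
```

```text
clock: 6.3
position: [0.6222, 0.078, 0.0841]
orientation: [0.0, 1.0, 0.027, -0.0]
wrist_force: [0.4, 0.1, 0.3]
opening: 0.0002
clock: 6.5
position: [0.6223, 0.078, 0.0831]
orientation: [0.0, 1.0, 0.027, -0.0]
wrist_force: [-4.6, 0.5, 9.2]
opening: 0.0002
```

The middle bolt sank 7 mm and then took 9 N, so it is the loose one. Next is the right bolt.

```bash
python3 -m jog '[{"tx":0,"ty":0,"tz":-0.07,"rx":0,"ry":0,"rz":0,"grip":1},{"tx":0,"ty":0,"tz":-0.07,"rx":0,"ry":0,"rz":0,"grip":1},{"tx":0,"ty":0.1,"tz":0,"rx":0,"ry":0,"rz":0,"grip":1},{"tx":0,"ty":0.098,"tz":0,"rx":0,"ry":0,"rz":0,"grip":1},{"tx":0,"ty":0,"tz":0.055,"rx":0,"ry":0,"rz":0,"grip":1},{"tx":0,"ty":0,"tz":0.055,"rx":0,"ry":0,"rz":0,"grip":1},{"tx":0,"ty":0,"tz":0,"rx":0,"ry":0,"rz":0,"grip":1},{"tx":0,"ty":0,"tz":0,"rx":0,"ry":0,"rz":0,"grip":1}]'
python3 -m jog '[{"tx":0,"ty":0,"tz":0.006,"rx":0,"ry":0,"rz":0,"grip":1},{"tx":0,"ty":0,"tz":0,"rx":0,"ry":0,"rz":0,"grip":1}]'
python3 -m jog '[{"tx":0,"ty":0,"tz":0.003,"rx":0,"ry":0,"rz":0,"grip":1},{"tx":0,"ty":0,"tz":0,"rx":0,"ry":0,"rz":0,"grip":1}]'
```

```text
clock: 7.3
position: [0.626, -0.0011, 0.0935]
orientation: [-0.0, 1.0, 0.027, -0.001]
wrist_force: [-0.1, 0.2, 0.4]
opening: -0.0002
clock: 7.5
position: [0.6264, -0.0008, 0.0918]
orientation: [-0.0, 1.0, 0.027, -0.0]
wrist_force: [-0.9, 0.3, 0.4]
opening: 0.0
clock: 7.7
position: [0.6267, -0.0009, 0.0908]
orientation: [0.0, 1.0, 0.027, 0.0]
wrist_force: [0.2, 0.4, 0.8]
opening: 0.0001
```

```bash
python3 -m jog '[{"tx":0,"ty":0,"tz":0.005,"rx":0,"ry":0,"rz":0,"grip":1},{"tx":0,"ty":0,"tz":0,"rx":0,"ry":0,"rz":0,"grip":1}]'
```

```text
clock: 7.9
position: [0.6268, -0.0009, 0.0906]
orientation: [0.0, 1.0, 0.027, 0.0]
wrist_force: [-5.7, 1.4, 12.4]
opening: -0.0002
```

```bash
python3 -m jog '[{"tx":0,"ty":0,"tz":-0.09,"rx":0,"ry":0,"rz":0,"grip":1},{"tx":0,"ty":0,"tz":-0.09,"rx":0,"ry":0,"rz":0,"grip":0},{"tx":0,"ty":0,"tz":-0.09,"rx":0,"ry":0,"rz":0,"grip":0},{"tx":-0.062,"ty":-0.1,"tz":0,"rx":0,"ry":0,"rz":0,"grip":0},{"tx":-0.062,"ty":-0.1,"tz":0,"rx":0,"ry":0,"rz":0,"grip":0},{"tx":0,"ty":0,"tz":0,"rx":0,"ry":0,"rz":0,"grip":0},{"tx":0,"ty":0,"tz":0,"rx":0,"ry":0,"rz":0,"grip":0},{"tx":0,"ty":0,"tz":0,"rx":0,"ry":0,"rz":0,"grip":0}]'
python3 look.py w3; python3 meas.py w3
```

```text
clock: 8.7
position: [0.5733, 0.0756, 0.1967]
orientation: [0.0, 1.0, 0.027, 0.0]
wrist_force: [0.4, -0.4, -0.1]
opening: 0.0855
[0.57326954 0.07562531 0.19666916] [1.92685233e-04 9.99639762e-01 2.68364264e-02 3.40562032e-04] [ 0.3813097  -0.44856833 -0.11641716] 8.7
bolt [213 129  30  27 633] [227.7 142.2] ray [0.6172 0.1566 0.091 ] depth [0.6167 0.1573 0.0884] [0.021 0.02  0.013]
bolt [415 128  29  28 641] [429.  141.8] ray [0.6259 0.0021 0.091 ] depth [0.6255 0.0012 0.0883] [0.022 0.02  0.013]
bolt [317 130  24  25 438] [328.3 141.9] ray [0.6215 0.0793 0.091 ] depth [0.6205 0.0793 0.0837] [0.019 0.018 0.006]
tabtop [427 201  19  24 381] [436.2 212.9] ray [ 0.5781 -0.0023  0.119 ] depth [ 0.5778 -0.0026  0.1184] [0.018 0.013 0.006]
tabtop [212 202  19  24 394] [221.1 213.6] ray [0.569  0.1554 0.119 ] depth [0.5687 0.1556 0.1183] [0.018 0.013 0.005]
tabtop [321 202  16  24 371] [328.6 213.5] ray [0.5733 0.0765 0.119 ] depth [0.5731 0.0765 0.1185] [0.019 0.012 0.006]
tabtop [512 268  51  43 472] [529.2 281. ] ray [ 0.5251 -0.0852  0.119 ] depth [ 0.5254 -0.0846  0.1197] [0.035 0.034 0.009]
```

View pics/w3.png

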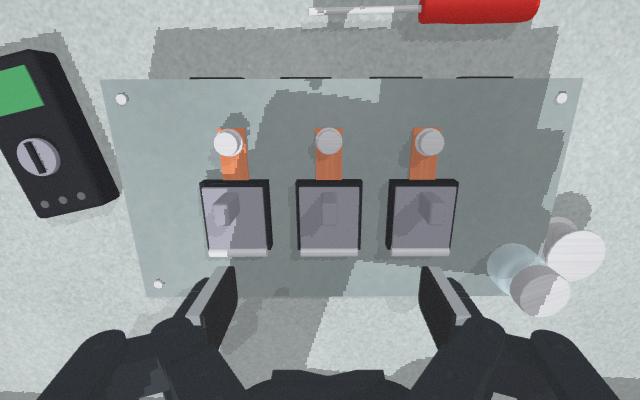

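The view confirms the middle bolt is down: it measures 0.084 against 0.088 for the other two. All three caps are shut and the middle tab is between the fingers at (329,213). I descend and pinch it.

```bash
python3 -m jog '[{"tx":0,"ty":-0.0025,"tz":0.065,"rx":0,"ry":0,"rz":0,"grip":0},{"tx":0,"ty":0,"tz":0.065,"rx":0,"ry":0,"rz":0,"grip":0},{"tx":0,"ty":0,"tz":0.065,"rx":0,"ry":0,"rz":0,"grip":0},{"tx":0,"ty":0,"tz":0.06,"rx":0,"ry":0,"rz":0,"grip":0},{"tx":0,"ty":0,"tz":0,"rx":0,"ry":0,"rz":0,"grip":0},{"tx":0,"ty":0,"tz":0,"rx":0,"ry":0,"rz":0,"grip":0}]'
python3 -m jog '[{"tx":0,"ty":0,"tz":0,"rx":0,"ry":0,"rz":0,"grip":1},{"tx":0,"ty":0,"tz":0,"rx":0,"ry":0,"rz":0,"grip":1},{"tx":0,"ty":0,"tz":0,"rx":0,"ry":0,"rz":0,"grip":1},{"tx":0,"ty":0,"tz":0,"rx":0,"ry":0,"rz":0,"grip":1},{"tx":0,"ty":0,"tz":0,"rx":0,"ry":0,"rz":0,"grip":1},{"tx":0,"ty":0,"tz":0,"rx":0,"ry":0,"rz":0,"grip":1},{"tx":0,"ty":0,"tz":0,"rx":0,"ry":0,"rz":0,"grip":1},{"tx":0,"ty":0,"tz":0,"rx":0,"ry":0,"rz":0,"grip":1}]' 30
```

```text
clock: 9.35
position: [0.5729, 0.0764, 0.0944]
orientation: [-0.0, 1.0, 0.026, -0.0]
wrist_force: [-0.1, 0.4, 1.1]
opening: 0.0853
clock: 10.15
position: [0.5731, 0.075, 0.0951]
orientation: [0.002, 1.0, 0.027, 0.0]
wrist_force: [-0.5, -9.1, 3.1]
opening: 0.0115
```

The tab is pinched at an opening of 11.5 mm. I relieve the side load a little and start the swing.

```bash
python3 -m jog '[{"tx":0,"ty":0.003,"tz":0,"rx":0,"ry":0,"rz":0,"grip":1},{"tx":-0.0016,"ty":0,"tz":-0.0056,"rx":0,"ry":0.5,"rz":0,"grip":1},{"tx":-0.0016,"ty":0,"tz":-0.0056,"rx":0,"ry":0.5,"rz":0,"grip":1},{"tx":-0.0016,"ty":0,"tz":-0.0056,"rx":0,"ry":0.5,"rz":0,"grip":1},{"tx":-0.0016,"ty":0,"tz":-0.0056,"rx":0,"ry":0.5,"rz":0,"grip":1},{"tx":0,"ty":0,"tz":0,"rx":0,"ry":0,"rz":0,"grip":1},{"tx":0,"ty":0,"tz":0,"rx":0,"ry":0,"rz":0,"grip":1}]'
```

```text
clock: 10.85
position: [0.57, 0.0747, 0.1039]
orientation: [-0.002, 0.995, 0.027, 0.101]
wrist_force: [1.2, -5.4, 0.3]
opening: 0.0114
```

```bash
python3 -m jog '[{"tx":-0.0016,"ty":0.001,"tz":-0.0056,"rx":0,"ry":0.5,"rz":0,"grip":1},{"tx":-0.0016,"ty":0,"tz":-0.0056,"rx":0,"ry":0.5,"rz":0,"grip":1},{"tx":-0.0016,"ty":0,"tz":-0.0056,"rx":0,"ry":0.5,"rz":0,"grip":1},{"tx":-0.0016,"ty":0,"tz":-0.0056,"rx":0,"ry":0.5,"rz":0,"grip":1},{"tx":-0.0016,"ty":0,"tz":-0.0056,"rx":0,"ry":0.5,"rz":0,"grip":1},{"tx":-0.0016,"ty":0,"tz":-0.0056,"rx":0,"ry":0.5,"rz":0,"grip":1},{"tx":0,"ty":0,"tz":0,"rx":0,"ry":0,"rz":0,"grip":1},{"tx":0,"ty":0,"tz":0,"rx":0,"ry":0,"rz":0,"grip":1}]'
python3 -m jog '[{"tx":-0.0016,"ty":0.001,"tz":-0.0056,"rx":0,"ry":0.5,"rz":0,"grip":1},{"tx":-0.0016,"ty":0,"tz":-0.0056,"rx":0,"ry":0.5,"rz":0,"grip":1},{"tx":-0.0016,"ty":0,"tz":-0.0056,"rx":0,"ry":0.5,"rz":0,"grip":1},{"tx":-0.0016,"ty":0,"tz":-0.0056,"rx":0,"ry":0.5,"rz":0,"grip":1},{"tx":0,"ty":0,"tz":0,"rx":0,"ry":0,"rz":0,"grip":1},{"tx":0,"ty":0,"tz":0,"rx":0,"ry":0,"rz":0,"grip":1}]'
```

```text
clock: 11.65
position: [0.562, 0.0743, 0.1154]
orientation: [-0.006, 0.968, 0.026, 0.248]
wrist_force: [-0.1, -5.3, 0.2]
opening: 0.0113
clock: 12.25
position: [0.5552, 0.0738, 0.1215]
orientation: [-0.009, 0.939, 0.025, 0.343]
wrist_force: [-0.8, -4.2, 1.6]
opening: 0.0114
```

```bash
python3 -m jog '[{"tx":-0.0016,"ty":0.001,"tz":-0.0056,"rx":0,"ry":0.5,"rz":0,"grip":1},{"tx":-0.0016,"ty":0,"tz":-0.0056,"rx":0,"ry":0.5,"rz":0,"grip":1},{"tx":-0.0016,"ty":0,"tz":-0.0056,"rx":0,"ry":0.5,"rz":0,"grip":1},{"tx":-0.0016,"ty":0,"tz":-0.0056,"rx":0,"ry":0.5,"rz":0,"grip":1},{"tx":0,"ty":0,"tz":0,"rx":0,"ry":0,"rz":0,"grip":1},{"tx":0,"ty":0,"tz":0,"rx":0,"ry":0,"rz":0,"grip":1},{"tx":0,"ty":0,"tz":0,"rx":0,"ry":0,"rz":0,"grip":1}]'
python3 - <<'E'
from workcell import ctrl
import cv2,numpy as np
p,_=ctrl.read_camera("side");q,_=ctrl.read_camera("wrist")
a=cv2.resize(p[150:310,220:440,::-1],(550,400));b=cv2.resize(q[:,:,::-1],(250,156))
o=np.zeros((400,800,3),np.uint8);o[:,:550]=a;o[:156,550:]=b
cv2.imwrite("pics/fin.png",o);print(ctrl.read_state()["dq"])
E
```

```text
clock: 12.95
position: [0.5516, 0.074, 0.1244]
orientation: [-0.013, 0.916, 0.025, 0.4]
wrist_force: [-2.3, -17.6, 3.3]
opening: 0.0112
[ 0.00042973  0.0001962   0.00180675 -0.00034394  0.00148849 -0.00108528]
```

View pics/fin.png

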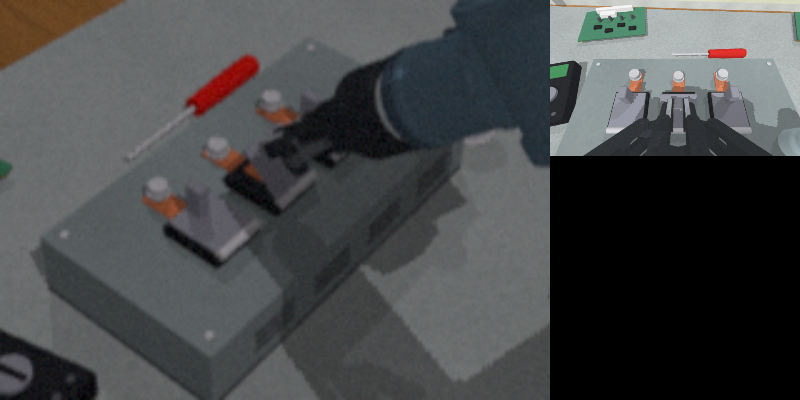

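The middle cap is open about 47° (0.82 rad) and the others are shut, but there is a 17 N side load. I'll relieve it and recheck.

```bash
python3 -m jog '[{"tx":0,"ty":0.003,"tz":0,"rx":0,"ry":0,"rz":0,"grip":1},{"tx":0,"ty":0,"tz":0,"rx":0,"ry":0,"rz":0,"grip":1},{"tx":0,"ty":0,"tz":0,"rx":0,"ry":0,"rz":0,"grip":1}]'; python3 -c "
from workcell import ctrl
s=ctrl.read_state();print(s['qpos'],s['torque'])"
```

```text
clock: 13.35
position: [0.5516, 0.0739, 0.1245]
orientation: [-0.015, 0.916, 0.026, 0.4]
wrist_force: [-2.0, -13.8, 2.9]
opening: 0.011
[-0.18983871 -0.04821711  2.35863055  1.44486737  0.18728834 -0.03842585] [-1.62600915  0.51988722 -1.62067446]
```

The stall is the wrist singularity, with joint 5 near zero. The cap is held past 45°, so I check that it stays steady for a second and then hand in.

```bash
python3 -m jog '[{"tx":0,"ty":0.002,"tz":0,"rx":0,"ry":0,"rz":0,"grip":1},{"tx":0,"ty":0,"tz":0,"rx":0,"ry":0,"rz":0,"grip":1},{"tx":0,"ty":0,"tz":0,"rx":0,"ry":0,"rz":0,"grip":1},{"tx":0,"ty":0,"tz":0,"rx":0,"ry":0,"rz":0,"grip":1},{"tx":0,"ty":0,"tz":0,"rx":0,"ry":0,"rz":0,"grip":1},{"tx":0,"ty":0,"tz":0,"rx":0,"ry":0,"rz":0,"grip":1},{"tx":0,"ty":0,"tz":0,"rx":0,"ry":0,"rz":0,"grip":1},{"tx":0,"ty":0,"tz":0,"rx":0,"ry":0,"rz":0,"grip":1},{"tx":0,"ty":0,"tz":0,"rx":0,"ry":0,"rz":0,"grip":1},{"tx":0,"ty":0,"tz":0,"rx":0,"ry":0,"rz":0,"grip":1}]' && python3 -c "
from workcell import ctrl
print(ctrl.read_state()['dq'].round(4)); print(ctrl.finish_job())"
```

```text
clock: 14.35
position: [0.5516, 0.0739, 0.1245]
orientation: [-0.015, 0.916, 0.026, 0.4]
wrist_force: [-1.4, -11.0, 3.8]
opening: 0.0115
[-0.0009  0.0016 -0.0002 -0.0008  0.0008  0.0002]
the job is handed in; nothing more can be done
None
```

The middle bolt was the loose one. I handed the job in at 14.35 s with its cap held open at about 47° (0.82 rad, taken from the tool's tilt).

- **Taps, left to right:** the left bolt took about 15 N and the right about 12 N without sinking. The middle one sank about 7 mm and then bore about 9 N. A wrist-camera check before I pinched the tab also showed it lower than the other two.
- **Last checks:**
  - Over the final second the arm was still and the tab stayed pinched at an 11.5 mm opening.
  - The closing picture showed the other two caps shut and the screwdriver in place.
  - The meter and jar were only partly in view and the spool barely, so I did not check those three.
- **What disagreed:**
  - I commanded about 0.9 rad, but the tilt stopped at 0.82 because the wrist came close to a singularity (joint 5 near 0).
  - A side load of about 11 N remained on the grip after I eased it from about 18 N.
  - My first move commands were refused because each row needs every field filled in; nothing moved.
  - The top and wrist cameras disagreed by about 4 mm, so I went mainly by the wrist view.

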